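# Shim the short foot of a hob until it is just snug

## Robot

A 6-joint arm with a two-finger parallel gripper is mounted at the origin on a cart in front of the work surface, level with it; the furniture and walls round the work are solid. World frame = base frame: x ahead of the robot, y to its left, z up, the work surface at z = 0. Lengths are in mm, angles in degrees, forces in N, time in s.
With the tool pointing down it reaches from about 300 to 850 mm from the base axis. Payload 4.2 kg.
Tool frame: the origin (TCP) lies at the centre of the arm's flange, where the gripper is bolted on; the fingertips stand 191 mm ahead of it and the grasp point (between the pads) lies 172 mm ahead of it; y points along the fingers, x is the direction in which the jaws open and shut, and the axes are right-handed (so a half turn about y gives the same grasp; the last joint's range is limited). The gripper opens to 91 mm and grips with 3 to 60 N. Pads are 32 mm wide; open, the fingers measure 118 mm over their backs; the gripper's body (76 mm by 178 mm) begins 60 mm behind the grasp point.
Start: joints at [-1.146, 18.312, 89.639, -0, 72.044, -1.146], TCP at [574.998, 0.001, 404.776] pointing down, gripper open.
Joint ranges: [-177.97, 177.97], [-48.28, 115.42], [12.27, 149.76], [-77.06, 257.06], [2.81, 150.46], [-146.56, 146.56]. Speed limits (degrees/s): [147.25, 147.25, 180, 180, 180, 180].

## Interface

Orientations are given as [roll, pitch, yaw] about the fixed x, y, z axes, in that order (R = Rz(yaw) Ry(pitch) Rx(roll)).
In Python, from workcell import env gives the robot as it stands.
- The arm moves only by the tool carry_out, never from a script. Its argument "increments" is a list of rows, each a list of 3 entries, a list of its own where there are three numbers: the turn, a rotation vector about the tool's x, y, z in rad, then the shift along the tool's x, y, z in mm, then the closure, from 0 (fully open) to 1 (shut). In form: [[[wx, wy, wz], [dx, dy, dz], claw], ...]. A call has 1 to 10 rows; each row is the pose to reach, as a shift and turn from the pose commanded when the call began, along the tool's axes at that moment; what a row does not reach only later rows make up. A row lasts 1/12 s, in which the tool goes at most 41.7 mm and 7.16 degrees, less where a joint would pass 70% of its speed; a pose out of reach is approached as far as the arm can. A call with a gripper value outside its range is refused whole. The fingers move at their own pace and stop on an object; "force" is the grip in N (left out, the last holds). Time passes only in rows, so rows that repeat a pose let the fingers close. It gives the time, the measured TCP pose, the force and the opening at its end, in the units of the state.
- env.state(): the state, without advancing time (a new reading comes with each control period).
- env.grab_frame(name): name is "scene" or "side" or "wrist"; returns a dict with "frame" (420x560x3 uint8, blue, green, red), "z_map" (420x560 float32, mm along the optical axis (not along the pixel's ray), 0 where there is no reading), "camera_matrix" (3x3 intrinsics, pixels), "rvec" (rotation vector, rad) and "tvec" (3), from world to camera coordinates, as OpenCV has them; the wrist camera has in their place "hand_eye" (4x4, takes a point from camera to tool coordinates, whose origin is the TCP and whose axes are the tool frame's). Camera axes: x right, y down, z forward; pixel columns grow to the right and rows downward; lengths in mm; the calibration is good to about 2 mm. A picture is of the moment at which its call begins: read the wrist's pose just before it.
- env.job_done(): hands the job in, once; it reports no verdict.
The state is a dict: "time_s": time; "qpos": joint angles; "qvel": joint speeds; "effort": joint torques, N m; "ee_pos": TCP position; "ee_rot": TCP orientation; "force": force on the tool from outside, world axes, zero at the start; "torque": the same for the moment, N m; "gripper_width": finger opening in mm.
Only numpy, scipy, OpenCV 4.12 (cv2) and the standard library are available. Lean on these libraries where they do the work, as an engineer would, in place of code of your own. Each camera call takes 0.05 s, during which the arm holds its last target. There are 200 camera calls.

## Task

The portable hob rocks because one of its two front feet hangs a few millimetres clear of the worktop. Take the wooden shim by its grip block, slide its thin end flat along the worktop straight in under that foot from the front until you feel it just grip - snug, so that the foot bears on it lightly, but not driven in hard - then let go and leave it there. Be gentle with the hob and do not disturb the things around it.

Things in the scene. Friction and masses are not known exactly. Their poses are not given: they have to be found in the camera images.
- hob: portable hob, a steel slab with a black top, 260 mm deep (x), 300 mm wide (y), top 71 mm and underside 32 mm above the worktop; it stays put. Origin on the worktop under its centre; x axis points from its front edge (x = -130 mm) to its back. A dial sticks out 12 mm from the middle of the front. The front feet stand 104 mm in front of the origin, 110 mm to either side
- foot_short: the front foot that hangs clear of the worktop, left or right: collar, thin steel stem, level rubber pad 32 mm in diameter, 8 mm thick. Origin on the foot's axis at the hob's underside, 32 mm above the worktop; x axis as the hob's. The pad's underside is 4.5 to 10 mm above the worktop (not measured, different each time). The pad is springy: it gives 1 mm upward per 10 N
- foot_long: the other front foot, alike but standing on the worktop; nothing fits under it. Origin and axes as for foot_short
- shim_grip (a point): centre of the shim's grip block, 13 mm above the shim's flat underside; block 36 mm long (x), 28 mm wide (y), 26 mm high. x axis points to the thin tip, z up. Wooden shim, 60 g, 28 mm wide: ahead of the block a wedge, flat underneath, its top sloping evenly from 14.5 mm thick at the block's face (18 mm ahead of this point) to 2 mm at 130 mm ahead
- shim_tip (a point): middle of the thin tip of the shim, on its underside, 132 mm ahead of the grip block's centre; axes as for shim_grip
- mug: two-tone mug, 90 x 122 x 107 mm, right of the hob; origin under its centre; a bystander
- tin: flat round food tin, 86 mm diameter, 40 mm high, left of the hob; origin under its centre; a bystander
- jar: small spice jar with a green cap, 44 mm diameter, 100 mm high, left of the hob; origin under its centre; a bystander
- foot_front (a point): the point of the short foot nearest the front, straight above the front rim of its pad (16 mm from its axis), at the height of the hob's underside; axes as the hob's. Snug means that this foot bears on the shim with 3 to 9 N; over 15 N jacks up the hob. Once it bears, the push needed to slide the shim further is about 1.3 times that load (1.1 to 1.6)
Things that resemble listed ones, but are neither listed nor needed, are in the scene too. Of the things like the part that bears shim_grip, leave any that is orange or purple; of the rest the larger one is meant.

How it is judged (in metres and radians):
On the way:
1. the shim's tip is under the short foot (x of shim_tip in the frame of foot_short above -0.012 m and y of shim_tip in the frame of foot_short between -0.014 and 0.014 m), for 0.1 s.
At the end, for the whole second after the job is handed in: The shim lies flat (within 3 degrees) under the short foot, pointing straight in from the front (within 11 degrees, tip within 18 mm of the foot's middle line and past its centre), let go, and the foot bears on it with 3 to 9 N (contact force between shim and foot_short between 3 and 9 N and y of shim_tip in the frame of foot_short between -0.018 and 0.018 m and x of shim_tip in the frame of foot_short above 0 m and angle between the x axis of shim_tip and the x axis of foot_short, either way round below 0.2 rad and angle between shim_tip's own z axis and vertical below 0.05 rad and contact force between the fingers and anything else below 0.1 N); the robot touches nothing.
It fails at once if the shim is driven in so hard that the foot bears on it with over 15 N (contact force between shim and foot_short above 15 N).
It fails at once if the shim is rammed against the long foot with over 15 N (contact force between shim and foot_long above 15 N).
It fails at once if the shim is rammed against the hob itself with over 15 N (contact force between shim and hob above 15 N).
It fails at once if the robot strikes the hob with over 15 N (contact force between the arm and hob above 15 N).
It fails at once if a bystander is shifted by over 30 mm (distance of any of mug, tin, jar from where it was at the start of the episode above 0.03 m).
It also fails if it takes over 72 s, if anything falls off the work surface, if the arm or the gripper's body presses on something with over 40 N, if the wrist force passes 120 N, or if a joint passes its speed limit or range.

## Working session

There is one attempt and no reset: what is moved stays moved. The work goes in short steps, Python scripts to look and compute and a tool call to move; the robot and the scene stay as the last step left them, time stands still between calls to the robot, and variables do not carry over. Pictures are saved under pics/ and viewed, about 8 in all and at most 12, crops included, and the job is handed in when it is done.

Besides the shell and the picture viewer there is one more tool, called after "Request:" as a command line: name --argument value ..., lists and objects as JSON in quotes. carry_out: Moves the arm, as the interface text tells. Its arguments: {"type":"object","properties":{"increments":{"type":"array","items":{"type":"array"}},"force":{"type":"number"}},"required":["increments"]}

```bash
ls; mkdir -p pics; cat > h.py <<'E'
import numpy as np, cv2
from workcell import env
def grab(n):
    s=env.state(); f=env.grab_frame(n); K=np.array(f['camera_matrix'],float)
    if 'rvec' in f:
        R=cv2.Rodrigues(np.array(f['rvec'],float))[0]; t=np.array(f['tvec'],float).ravel()
        T=np.eye(4);T[:3,:3]=R.T;T[:3,3]=-R.T@t
    else:
        from scipy.spatial.transform import Rotation as Ro
        W=np.eye(4);W[:3,:3]=Ro.from_euler('xyz',s['ee_rot'],degrees=True).as_matrix();W[:3,3]=s['ee_pos']
        T=W@np.array(f['hand_eye'])
    return f['frame'],np.array(f['z_map']),K,T
def cloud(z,K,T):
    v,u=np.mgrid[:z.shape[0],:z.shape[1]]
    P=np.stack([(u-K[0,2])/K[0,0]*z,(v-K[1,2])/K[1,1]*z,z,np.ones_like(z)],-1)@T.T
    P=P[...,:3]; P[z<=0]=np.nan
    return P
E
python3 - <<'E'
from h import *
print(env.state())
for n in('scene','side','wrist'):
    f,z,K,T=grab(n); cv2.imwrite(f'pics/{n}0.png',f); np.savez(f'{n}0.npz',f=f,z=z,K=K,T=T); print(n,T.round(2).tolist(),K[0,0])
E
```

```text
pics
{'time_s': 0.0, 'qpos': array([-1.14596425e+00,  1.83524577e+01,  8.97061448e+01,  6.70432343e-04,
        7.20446099e+01, -1.14501321e+00]), 'qvel': array([ 0.03541439, -0.09797036,  0.03317726,  0.0414195 ,  0.10545936,
       -0.04575686]), 'effort': array([-5.01459035e-04, -4.12465632e+01, -2.31973493e+01,  7.28826877e-02,
        4.58198413e-02, -1.41870069e-04]), 'ee_pos': array([5.74836029e+02, 5.17128190e-03, 4.03913566e+02]), 'ee_rot': array([-8.99973002e+01,  1.03179054e-01, -1.15586868e-03]), 'force': array([0.10475128, 0.60337648, 0.85122613]), 'torque': array([-0.00233567, -0.00565621,  0.01867825]), 'gripper_width': 91.30226651332825}
scene [[0.51, -0.48, 0.71, -293.69], [-0.86, -0.28, 0.43, -525.18], [-0.01, -0.83, -0.55, 770.67], [0.0, 0.0, 0.0, 1.0]] 460.71981625400025
side [[0.92, -0.26, 0.3, 191.04], [-0.4, -0.59, 0.7, -913.75], [-0.01, -0.77, -0.64, 902.32], [0.0, 0.0, 0.0, 1.0]] 464.5646398592639
wrist [[1.0, 0.0, -0.0, 575.41], [0.0, -0.96, -0.29, 83.24], [-0.0, 0.29, -0.96, 384.83], [0.0, 0.0, 0.0, 1.0]] 322.8219160440037
```

View pics/scene0.png

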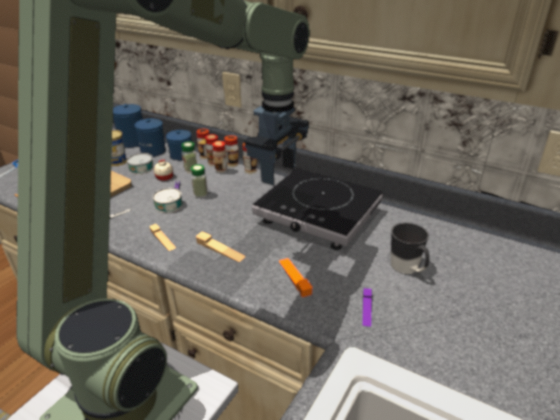

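View pics/side0.png

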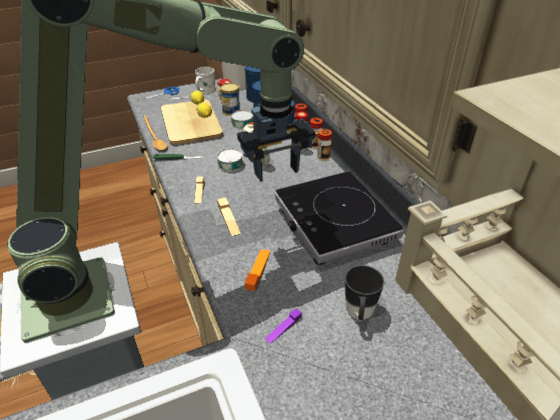

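View pics/wrist0.png

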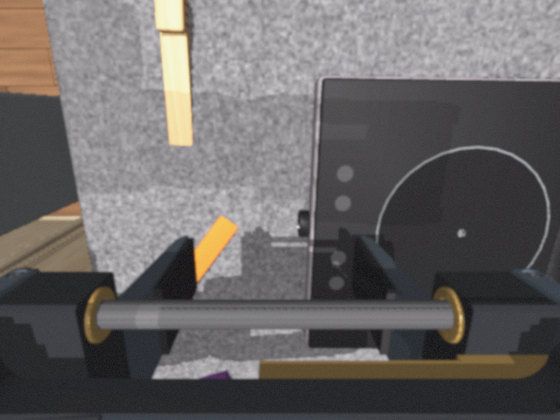

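```bash
python3 - <<'E'
from h import *
for n in('scene','side','wrist'):
    d=np.load(n+'0.npz'); f=d['f'];z=d['z'];P=cloud(z,d['K'],d['T'])
    hsv=cv2.cvtColor(f,cv2.COLOR_BGR2HSV)
    m=((hsv[...,0]>12)&(hsv[...,0]<28)&(hsv[...,1]>90)&(hsv[...,2]>120)&(P[...,2]>-6)&(P[...,2]<45)&(P[...,0]>250)&(P[...,0]<700)).astype(np.uint8)
    k,L,S,C=cv2.connectedComponentsWithStats(m)
    for i in range(1,k):
        if S[i,4]>80:
            p=P[L==i]; r=cv2.minAreaRect(p[:,:2].astype(np.float32)); print(n,S[i].tolist(),r,np.percentile(p[:,2],[5,50,95]).round(1))
    # hob top
    m=(np.abs(P[...,2]-71)<6)&(P[...,0]>450)&(P[...,0]<950)&(np.abs(P[...,1])<350)
    k,L,S,C=cv2.connectedComponentsWithStats(m.astype(np.uint8))
    i=1+np.argmax(S[1:,4]); p=P[L==i]; print(n,'hob',S[i].tolist(),cv2.minAreaRect(p[:,:2].astype(np.float32)),np.median(p[:,2]))
s=np.load('side0.npz')['f'];c=np.load('scene0.npz')['f']
a=cv2.resize(c[180:260,240:370],None,fx=6,fy=6,interpolation=2)
b=cv2.resize(s[180:270,265:345],None,fx=6,fy=6,interpolation=2)
cv2.imwrite('pics/feet.png',a)
E
```

```text
scene [110, 171, 21, 21, 258] ((598.228271484375, 637.19970703125), (174.083740234375, 63.40656661987305), 46.50311279296875) [16.7 20.  22.4]
scene [150, 225, 25, 25, 225] ((424.5908508300781, 290.35205078125), (113.89054107666016, 26.173818588256836), 70.20718383789062) [ 1.   7.  19.5]
scene [196, 232, 49, 30, 473] ((468.58526611328125, 125.99524688720703), (160.2675018310547, 54.469696044921875), 78.29113006591797) [ 0.7  9.8 26.2]
scene [280, 259, 30, 36, 389] ((473.96514892578125, -106.25414276123047), (153.28762817382812, 34.076107025146484), 51.97806930541992) [ 2.2 10.3 26.7]
scene hob [252, 168, 130, 69, 4828] ((740.6473999023438, -33.287109375), (296.375, 261.1972351074219), 89.22872924804688) 70.76323386167309
side [176, 100, 46, 41, 873] ((548.280029296875, 728.004150390625), (311.0190734863281, 167.22674560546875), 77.01531219482422) [13.2 16.9 22.3]
side [144, 115, 23, 35, 185] ((374.486083984375, 714.5282592773438), (299.4717712402344, 47.070648193359375), 87.53507995605469) [-1.1  6.5 11.1]
side [224, 218, 16, 17, 129] ((465.55517578125, 79.99946594238281), (72.58780670166016, 30.416162490844727), 86.05756378173828) [-1.9  2.2  6.6]
side [250, 249, 20, 27, 276] ((485.2986755371094, -88.44657897949219), (109.0303955078125, 32.24374008178711), 51.376834869384766) [-1.7  5.3 11.2]
side hob [276, 171, 127, 84, 5734] ((739.7031860351562, -38.54988098144531), (296.1224365234375, 254.76449584960938), 89.06239318847656) 68.25162651317675
wrist [159, 0, 31, 73, 281] ((472.7073059082031, 157.6710662841797), (63.53969955444336, 24.918136596679688), 86.83499145507812) [ 6.9 21.1 26.2]
wrist [194, 216, 44, 65, 1228] ((492.5310974121094, -80.54446411132812), (88.5823974609375, 27.747636795043945), 52.9726448059082) [ 2.6  6.5 11.1]
wrist hob [309, 78, 251, 222, 46710] ((743.0919799804688, -2.3648300170898438), (230.2262420654297, 255.08517456054688), 89.27072143554688) 72.34441130046031
```

View pics/feet.png

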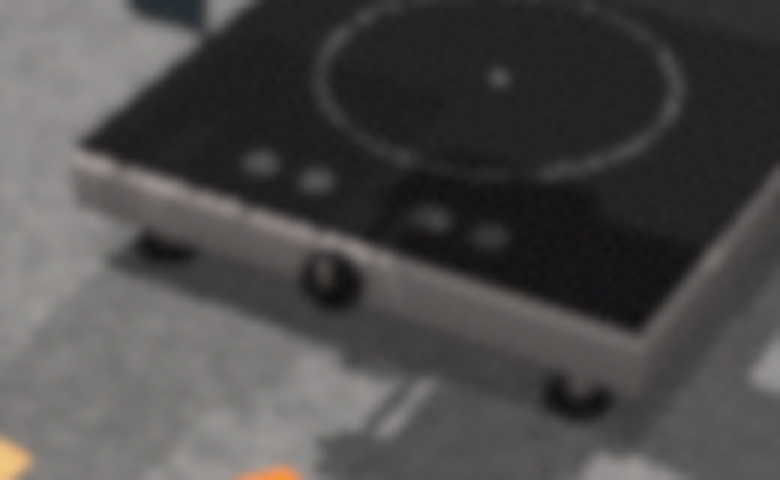

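```bash
python3 - <<'E'
from h import *
for n,dz in(('scene',0),('side',2.5),('wrist',0)):
    d=np.load(n+'0.npz'); f=d['f'];z=d['z'];T=d['T'];K=d['K'];P=cloud(z,K,T); hsv=cv2.cvtColor(f,cv2.COLOR_BGR2HSV)
    # front edge of hob: cast ray at dark/top boundary by depth: min x per y-bin
    m=(np.abs(P[...,2]-70)<5)&(P[...,0]>560)&(P[...,0]<900)&(P[...,1]>-185)&(P[...,1]<120)
    p=P[m]; e=[]
    for y in range(-170,100,15):
        q=p[np.abs(p[:,1]-y)<7.5]
        if len(q)>20: e.append((y,np.percentile(q[:,0],1)))
    e=np.array(e); c=np.polyfit(e[:,0],e[:,1],1); r=e[:,1]-np.polyval(c,e[:,0]); g=abs(r)<4; c=np.polyfit(e[g,0],e[g,1],1)
    print(n,'front x=%.1f at y=-35, slope deg %.2f'%(np.polyval(c,-35),np.degrees(np.arctan(c[0]))), 'y range',np.percentile(p[:,1],[.3,99.7]).round(1))
    if n=='wrist': continue
    Ti=np.linalg.inv(T)
    for y in(75,-145):
        F=np.array([637,y,0.]); v=T[:3,3]-F; v[2]=0; v/=np.linalg.norm(v)
        for h in(0,5,10):
            X=F+16*v; X[2]=h; q=K@(Ti@np.r_[X,1])[:3]; print(y,h,(q[:2]/q[2]).round(1))
        u0,v0=map(int,(q[:2]/q[2]))
        print(cv2.cvtColor(f,cv2.COLOR_BGR2GRAY)[v0-8:v0+9,u0-1:u0+2].mean(1).round().tolist(),'from row',v0-8)
    # bystanders
E
```

```text
scene front x=613.6 at y=-35, slope deg 0.63 y range [-179.9  112.8]
75 0 [268.3 227.2]
75 5 [268.2 225.8]
75 10 [268.2 224.3]
[92.0, 90.0, 83.0, 68.0, 47.0, 29.0, 22.0, 34.0, 48.0, 59.0, 67.0, 81.0, 99.0, 113.0, 121.0, 122.0, 121.0] from row 216
-145 0 [336.5 250.8]
-145 5 [336.6 249.3]
-145 10 [336.7 247.9]
[85.0, 83.0, 80.0, 76.0, 72.0, 66.0, 54.0, 36.0, 25.0, 24.0, 36.0, 58.0, 75.0, 83.0, 86.0, 85.0, 83.0] from row 239
side front x=615.7 at y=-35, slope deg 0.81 y range [-184.4  107.2]
75 0 [286.1 215.5]
75 5 [286.1 214.3]
75 10 [286.1 213. ]
[36.0, 48.0, 68.0, 114.0, 130.0, 123.0, 111.0, 84.0, 83.0, 76.0, 72.0, 69.0, 64.0, 61.0, 62.0, 64.0, 68.0] from row 204
-145 0 [319.2 263.9]
-145 5 [319.3 262.6]
-145 10 [319.4 261.3]
[34.0, 70.0, 116.0, 109.0, 89.0, 85.0, 83.0, 81.0, 81.0, 76.0, 54.0, 34.0, 66.0, 70.0, 67.0, 67.0, 70.0] from row 253
wrist front x=617.2 at y=-35, slope deg 1.15 y range [-176.4  111.6]
```

Request:
carry_out --increments '[[[0,0,0],[-30,30,30],0],[[0,0,0],[-60,60,60],0],[[0,0,0],[-90,90,85],0],[[0,0,0],[-100,100,85],0],[[0,0,0],[-100,100,85],0],[[0,0,0],[-100,100,85],0],[[0,0,0],[-100,100,85],0]]'

```text
time_s: 0.73
ee_pos: [475.8, 85.1, 305.3]
ee_rot: [-90.0, -0.1, 0.0]
force: [0.8, -0.2, 0.0]
gripper_width: 91.3
```

```bash
cat > shim.py <<'E'
from h import *
import sys
f,z,K,T=grab('wrist'); print(env.state()['ee_pos'].round(1),env.state()['ee_rot'].round(2))
P=cloud(z,K,T); hsv=cv2.cvtColor(f,cv2.COLOR_BGR2HSV)
m=((hsv[...,0]>10)&(hsv[...,0]<30)&(hsv[...,1]>70)&(hsv[...,2]>110)&(P[...,2]<45)&(P[...,0]>420)&(P[...,0]<540)).astype(np.uint8)
k,L,S,C=cv2.connectedComponentsWithStats(m)
i=1+np.argmax(S[1:,4]); p=P[L==i]; print(S[i].tolist())
b=p[p[:,2]>21]; print('block',cv2.minAreaRect(b[:,:2].astype(np.float32)),np.percentile(b[:,2],[5,50,95]))
w=p[p[:,2]<15]; c=np.cov(w[:,:2].T); e,V=np.linalg.eigh(c); d=V[:,1]*np.sign(-V[1,1]); print('wedge yaw',np.degrees(np.arctan2(d[1],d[0])),'mean',w.mean(0), 'rect',cv2.minAreaRect(w[:,:2].astype(np.float32)))
# by y bins of the wedge: mid x
for y in range(30,200,12):
    q=p[abs(p[:,1]-y)<6]
    if len(q)>20: print(y,np.percentile(q[:,0],[1,99]).round(1),np.median(q[:,2]).round(1))
f[m>0]//=2
cv2.imwrite('pics/'+sys.argv[1],f)
E
python3 shim.py w1.png
```

```text
[476.5  85.  305.9] [-8.998e+01 -2.100e-01 -1.000e-02]
[248, 73, 39, 174, 4877]
block ((472.1228332519531, 178.79774475097656), (36.07271194458008, 27.513574600219727), 86.85844421386719) [24.59813173 26.53984008 27.92212747]
wedge yaw -93.35129514933462 mean [468.98706067 106.96641733   9.02809462] rect ((469.7309265136719, 123.4530258178711), (152.20799255371094, 28.902793884277344), 86.89740753173828)
54 [453.7 480.1] 3.5
66 [453.1 480.1] 4.8
78 [453.5 481. ] 6.1
90 [454.8 481.9] 7.5
102 [455.1 482.7] 8.9
114 [455.6 483.5] 10.2
126 [455.8 483.5] 11.5
138 [456.2 484.2] 13.0
150 [457.4 485. ] 14.2
162 [457.7 485. ] 25.1
174 [457.9 486.5] 26.7
186 [459.  487.2] 26.7
198 [459.3 486.6] 26.0
```

View pics/w1.png

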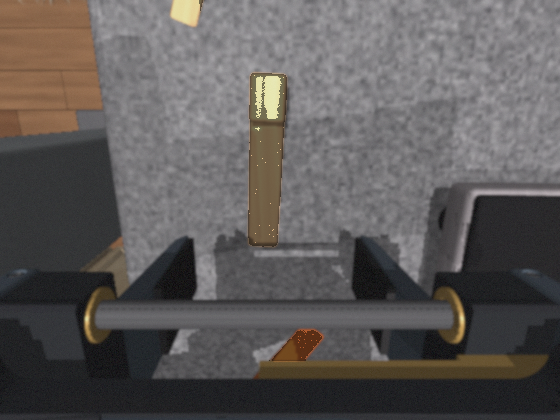

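Request:
carry_out --increments '[[[0,0.028,0],[-1,0,35],0],[[0,0.056,0],[-3,0,70],0],[[0,0.056,0],[-3,0,94],0],[[0,0.056,0],[-3,30,94],0],[[0,0.056,0],[-3,60,94],0],[[0,0.056,0],[-3,85,94],0],[[0,0.056,0],[-3,100,94],0],[[0,0.056,0],[-3,109,94],0],[[0,0.056,0],[-3,109,94],0],[[0,0.056,0],[-3,109,94],0]]'

```text
time_s: 1.62
ee_pos: [473.3, 179.0, 196.4]
ee_rot: [-90.0, -0.1, -3.3]
force: [-0.0, -0.2, 0.1]
gripper_width: 90.9
```

Request:
carry_out --force 30 --increments '[[[0,0,0],[0,0,0],0.5],[[0,0,0],[0,0,0],0.8],[[0,0,0],[0,0,0],0.8],[[0,0,0],[0,0,0],0.8],[[0,0,0],[0,0,0],0.8],[[0,0,0],[0,0,0],0.8],[[0,0,0],[0,0,0],0.8],[[0,0,0],[0,0,0],0.8]]'

```text
time_s: 2.28
ee_pos: [472.0, 179.0, 195.8]
ee_rot: [-90.0, -0.0, -3.2]
force: [0.3, -0.8, -0.1]
gripper_width: 41.0
```

Request:
carry_out --increments '[[[0,0,0],[0,0,0],0.8],[[0,0,0],[0,0,0],0.8],[[0,0,0],[0,0,0],0.8],[[0,0,0],[0,0,0],0.8],[[0,0,0],[0,0,0],0.8],[[0,0,0],[0,0,0],0.8]]'

```text
time_s: 2.78
ee_pos: [472.0, 179.0, 195.7]
ee_rot: [-90.0, 0.0, -3.2]
force: [-0.2, 0.2, -0.7]
gripper_width: 27.6
```

Request:
carry_out --increments '[[[0,0,0],[0,-10,0],0.8],[[0,0,0],[0,-25,0],0.8],[[0,0,0],[0,-40,-10],0.8],[[0,0,0],[-12,-40,-35],0.8],[[0,0,0],[-24,-40,-60],0.8],[[0,0,0],[-36,-40,-85],0.8],[[0,0,0],[-36,-40,-105],0.8],[[0,0,0],[-36,-40,-105],0.8],[[0,0,0],[-36,-40,-105],0.8]]'

```text
time_s: 3.53
ee_pos: [430.3, 75.7, 236.5]
ee_rot: [-90.0, -0.1, -3.3]
force: [0.1, 0.5, -1.3]
gripper_width: 28.1
```

Request:
carry_out --increments '[[[0,-0.12,0],[0,0,0],0.8],[[0,-0.24,0],[0,0,0],0.8],[[0,-0.36,0],[0,0,0],0.8],[[0,-0.48,0],[0,0,0],0.8],[[0,-0.6,0],[0,0,0],0.8],[[0,-0.72,0],[0,0,0],0.8],[[0,-0.84,0],[0,0,0],0.8],[[0,-0.84,0],[0,0,0],0.8]]'

```text
time_s: 4.2
ee_pos: [430.8, 77.2, 236.0]
ee_rot: [-90.0, -0.1, 45.1]
force: [-0.0, -0.1, -0.8]
gripper_width: 27.9
```

Request:
carry_out --increments '[[[0,-0.12,0],[0,0,0],0.8],[[0,-0.24,0],[0,0,0],0.8],[[0,-0.36,0],[0,0,0],0.8],[[0,-0.48,0],[0,0,0],0.8],[[0,-0.6,0],[0,0,0],0.8],[[0,-0.72,0],[0,0,0],0.8],[[0,-0.773,0],[0,0,0],0.8],[[0,-0.773,0],[0,0,0],0.8],[[0,-0.773,0],[0,0,0],0.8],[[0,-0.773,0],[0,0,0],0.8]]'

```text
time_s: 5.03
ee_pos: [430.4, 76.5, 235.9]
ee_rot: [-90.0, -0.0, 89.1]
force: [1.0, -0.3, -1.4]
gripper_width: 28.1
```

```bash
cat > look.py <<'E'
from h import *
import sys
print(env.state()['ee_pos'].round(1),env.state()['ee_rot'].round(2))
for n in ('wrist','scene','side'):
    f,z,K,T=grab(n); np.savez(n+sys.argv[1]+'.npz',f=f,z=z,K=K,T=T); cv2.imwrite(f'pics/{n}{sys.argv[1]}.png',f)
E
python3 look.py 2
```

```text
[430.4  76.5 235.9] [-9.002e+01 -1.000e-02  8.909e+01]
```

View pics/wrist2.png

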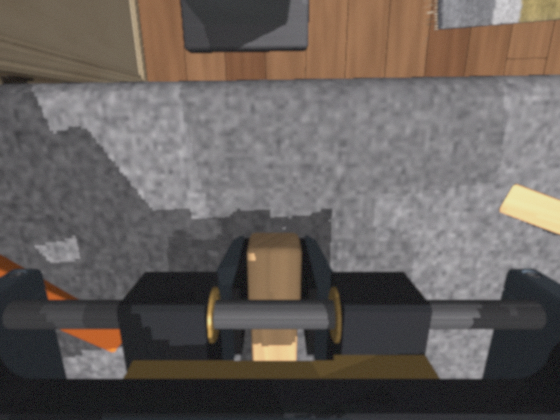

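Request:
carry_out --increments '[[[0,0,0],[0,10,-15],0.8],[[0,0,0],[0,25,-35],0.8],[[0,0,0],[0,35,-35],0.8],[[0,0,0],[0,39.5,-35],0.8],[[0,0,0],[0,39.5,-35],0.8],[[0,0,0],[0,39.5,-35],0.8],[[0,0,0],[0,39.5,-35],0.8]]'

```text
time_s: 5.77
ee_pos: [464.8, 75.7, 196.4]
ee_rot: [-90.0, 0.0, 89.2]
force: [0.8, 1.0, -0.7]
gripper_width: 27.8
```

```bash
python3 look.py 3; python3 - <<'E'
from h import *
a=np.load('scene3.npz')['f'][185:265,200:350]; b=np.load('side3.npz')['f'][165:270,205:345]
a=cv2.resize(a,(750,400),interpolation=2)
cv2.imwrite('pics/c3.png',a); cv2.imwrite('pics/c3s.png',cv2.resize(b,(750,562),interpolation=2))
print(env.state()['force'])
for n in('scene3','side3'):
    d=np.load(n+'.npz'); f=d['f'];K=d['K'];T=d['T'];P=cloud(d['z'],K,T);hsv=cv2.cvtColor(f,cv2.COLOR_BGR2HSV)
    m=((hsv[...,0]>10)&(hsv[...,0]<30)&(hsv[...,1]>70)&(hsv[...,2]>60)&(P[...,2]<24)&(P[...,0]>440)&(P[...,0]<640)&(P[...,1]>20)&(P[...,1]<130))
    p=P[m]; print(n,len(p))
    for x in range(480,610,15):
        q=p[abs(p[:,0]-x)<7.5]
        if len(q)>5: print(x,np.percentile(q[:,1],[3,97]).round(1),np.median(q[:,2]).round(1))
E
```

```text
[464.8  75.7 196.4] [-89.98   0.    89.19]
[ 0.3458459  -0.56818764 -0.35604962]
scene3 76
495 [61.9 67.3] 9.9
510 [62.1 74.5] 11.2
side3 254
480 [59.6 66. ] 7.8
495 [56.3 70.4] 8.4
510 [54.7 69.3] 7.4
525 [56.1 78.8] 6.7
540 [55.  96.2] 5.4
555 [55.3 90.6] 4.9
570 [57.5 86.7] 2.4
585 [57.7 90.5] 0.2
600 [62.6 89.5] -1.0
```

View pics/c3.png

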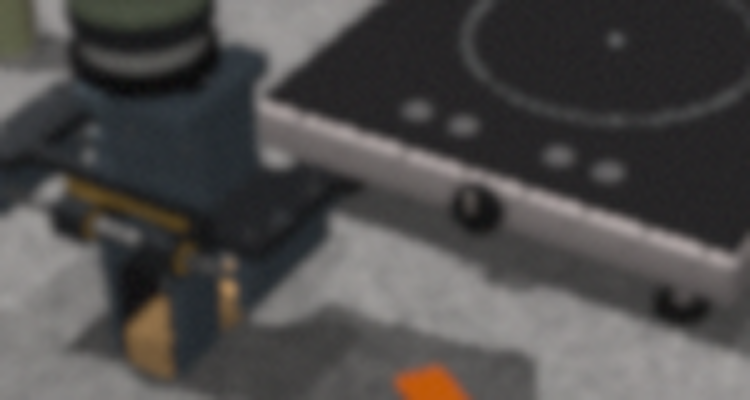

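View pics/c3s.png

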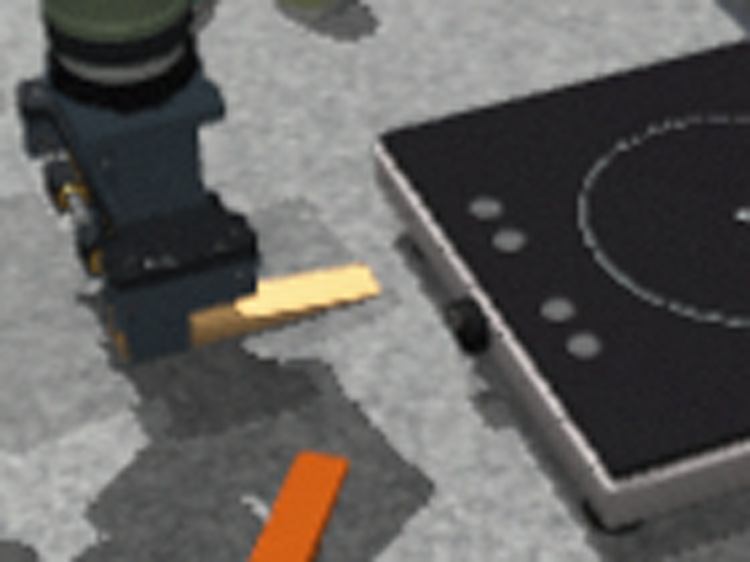

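Request:
carry_out --increments '[[[0,0,0],[0,0.5,-5],0.8],[[0,0,0],[0,0.5,-12],0.8],[[0,0,0],[0,0.5,-17],0.8],[[0,0,0],[0,0.5,-20],0.8],[[0,0,0],[0,0.5,-22],0.8],[[0,0,0],[0,0.5,-23],0.8],[[0,0,0],[0,0.5,-24],0.8],[[0,0,0],[0,0.5,-25],0.8],[[0,0,0],[0,0.5,-26],0.8]]'

```text
time_s: 6.67
ee_pos: [491.1, 75.3, 195.7]
ee_rot: [-90.0, 0.0, 89.2]
force: [-0.4, -0.9, -1.0]
gripper_width: 27.8
```

Request:
carry_out --increments '[[[0,0,0],[0,0,-0.5],0.8],[[0,0,0],[0,0,-1],0.8],[[0,0,0],[0,0,-1.5],0.8],[[0,0,0],[0,0,-2],0.8],[[0,0,0],[0,0,-2.5],0.8],[[0,0,0],[0,0,-3],0.8]]'

```text
time_s: 7.17
ee_pos: [494.2, 75.3, 195.8]
ee_rot: [-90.0, -0.0, 89.2]
force: [-0.7, -0.1, -0.9]
gripper_width: 27.8
```

Request:
carry_out --increments '[[[0,0,0],[0,0,-0.5],0.8],[[0,0,0],[0,0,-1],0.8],[[0,0,0],[0,0,-1.5],0.8],[[0,0,0],[0,0,-2],0.8],[[0,0,0],[0,0,-2.5],0.8],[[0,0,0],[0,0,-3],0.8]]'

```text
time_s: 7.67
ee_pos: [497.2, 75.2, 195.8]
ee_rot: [-90.0, 0.0, 89.2]
force: [0.4, 0.4, -1.0]
gripper_width: 28.0
```

Request:
carry_out --increments '[[[0,0,0],[0,0.3,0],0.8],[[0,0,0],[0,0.3,0],0.8],[[0,0,0],[0,0.3,0],0.8],[[0,0,0],[0,0.3,0],0.8]]'

```text
time_s: 8.0
ee_pos: [497.2, 75.3, 195.5]
ee_rot: [-90.0, 0.0, 89.2]
force: [-0.1, -0.6, -0.3]
gripper_width: 28.2
```

Request:
carry_out --increments '[[[0,0,0],[0,0.3,0],0.8],[[0,0,0],[0,0.3,0],0.8],[[0,0,0],[0,0.3,0],0.8],[[0,0,0],[0,0.3,0],0.8]]'

```text
time_s: 8.33
ee_pos: [497.2, 75.2, 195.4]
ee_rot: [-90.0, 0.0, 89.2]
force: [-1.3, -0.8, 5.1]
gripper_width: 27.4
```

Request:
carry_out --increments '[[[0,0,0],[0,0,-1],0.8],[[0,0,0],[0,0,-2],0.8],[[0,0,0],[0,0,-3],0.8],[[0,0,0],[0,0,-4],0.8],[[0,0,0],[0,0,-4],0.8]]'

```text
time_s: 8.75
ee_pos: [500.6, 75.2, 195.4]
ee_rot: [-89.9, 0.0, 89.2]
force: [-4.7, -0.1, 6.7]
gripper_width: 27.7
```

Request:
carry_out --increments '[[[0,0,0],[0,-0.2,0],0.8],[[0,0,0],[0,-0.2,0],0.8],[[0,0,0],[0,-0.2,0],0.8],[[0,0,0],[0,-0.2,0],0.8]]'

```text
time_s: 9.08
ee_pos: [500.9, 75.2, 195.4]
ee_rot: [-90.0, 0.0, 89.2]
force: [-3.0, 0.3, 5.0]
gripper_width: 27.6
```

Request:
carry_out --increments '[[[0,0,0],[0,0,-1],0.8],[[0,0,0],[0,0,-2],0.8],[[0,0,0],[0,0,-3],0.8],[[0,0,0],[0,0,-4],0.8],[[0,0,0],[0,0,-4],0.8]]'

```text
time_s: 9.5
ee_pos: [505.0, 75.2, 195.4]
ee_rot: [-90.0, 0.0, 89.2]
force: [-3.1, -0.2, 5.6]
gripper_width: 28.0
```

Request:
carry_out --increments '[[[0,0,0],[0,0,-1],0.8],[[0,0,0],[0,0,-2],0.8],[[0,0,0],[0,0,-3],0.8],[[0,0,0],[0,0,-4],0.8],[[0,0,0],[0,0,-4],0.8]]'

```text
time_s: 9.92
ee_pos: [509.0, 75.1, 195.4]
ee_rot: [-90.0, 0.0, 89.2]
force: [-3.9, -0.1, 5.1]
gripper_width: 28.0
```

Request:
carry_out --increments '[[[0,0,0],[0,-0.15,-0.5],0.8],[[0,0,0],[0,-0.15,-1],0.8],[[0,0,0],[0,-0.15,-1.5],0.8],[[0,0,0],[0,-0.15,-2],0.8],[[0,0,0],[0,-0.15,-2.5],0.8],[[0,0,0],[0,-0.15,-3],0.8]]'

```text
time_s: 10.42
ee_pos: [512.3, 75.0, 195.4]
ee_rot: [-90.0, 0.0, 89.2]
force: [-1.7, 1.1, 2.2]
gripper_width: 28.2
```

Request:
carry_out --increments '[[[0,0,0],[0,0,-0.5],0.8],[[0,0,0],[0,0,-1],0.8],[[0,0,0],[0,0,-1.5],0.8],[[0,0,0],[0,0,-2],0.8],[[0,0,0],[0,0,-2.5],0.8],[[0,0,0],[0,0,-3],0.8]]'

```text
time_s: 10.92
ee_pos: [515.4, 75.0, 195.4]
ee_rot: [-90.0, -0.0, 89.2]
force: [-0.3, 0.3, -0.4]
gripper_width: 27.6
```

Request:
carry_out --increments '[[[0,0,0],[0,0,-0.5],0.8],[[0,0,0],[0,0,-1],0.8],[[0,0,0],[0,0,-1.5],0.8],[[0,0,0],[0,0,-2],0.8],[[0,0,0],[0,0,-2.5],0.8],[[0,0,0],[0,0,-3],0.8]]'

```text
time_s: 11.42
ee_pos: [518.3, 75.0, 195.5]
ee_rot: [-90.0, -0.0, 89.2]
force: [-0.2, 0.7, -1.4]
gripper_width: 27.8
```

Request:
carry_out --increments '[[[0,0,0],[0,0.1,-0.5],0.8],[[0,0,0],[0,0.1,-1],0.8],[[0,0,0],[0,0.1,-1.5],0.8],[[0,0,0],[0,0.1,-2],0.8],[[0,0,0],[0,0.1,-2],0.8]]'

```text
time_s: 11.83
ee_pos: [520.3, 74.9, 195.4]
ee_rot: [-90.0, -0.0, 89.2]
force: [-0.0, -0.2, 0.0]
gripper_width: 27.7
```

Request:
carry_out --increments '[[[0,0,0],[0,0,-0.5],0.8],[[0,0,0],[0,0,-1],0.8],[[0,0,0],[0,0,-1.5],0.8],[[0,0,0],[0,0,-2],0.8],[[0,0,0],[0,0,-2],0.8]]'

```text
time_s: 12.25
ee_pos: [522.3, 74.9, 195.4]
ee_rot: [-90.0, -0.0, 89.2]
force: [-0.4, 0.1, 0.9]
gripper_width: 27.9
```

Request:
carry_out --increments '[[[0,0,0],[0,0,-0.5],0.8],[[0,0,0],[0,0,-1],0.8],[[0,0,0],[0,0,-1.5],0.8],[[0,0,0],[0,0,-2],0.8],[[0,0,0],[0,0,-2],0.8]]'

```text
time_s: 12.67
ee_pos: [524.3, 74.9, 195.4]
ee_rot: [-90.0, -0.0, 89.2]
force: [-1.0, 0.6, 1.1]
gripper_width: 27.8
```

Request:
carry_out --increments '[[[0,0,0],[0,0,-1],0.8],[[0,0,0],[0,0,-2],0.8],[[0,0,0],[0,0,-3],0.8],[[0,0,0],[0,0,-3],0.8]]'

```text
time_s: 13.0
ee_pos: [527.5, 74.9, 195.5]
ee_rot: [-90.0, -0.0, 89.2]
force: [-0.5, 0.3, -0.1]
gripper_width: 27.6
```

Request:
carry_out --increments '[[[0,0,0],[0,0,-1],0.8],[[0,0,0],[0,0,-2],0.8],[[0,0,0],[0,0,-3],0.8],[[0,0,0],[0,0,-3],0.8]]'

```text
time_s: 13.33
ee_pos: [530.5, 74.8, 195.4]
ee_rot: [-90.0, -0.0, 89.2]
force: [-0.6, -0.2, 2.0]
gripper_width: 27.7
```

Request:
carry_out --increments '[[[0,0,0],[0,0,-1],0.8],[[0,0,0],[0,0,-2],0.8],[[0,0,0],[0,0,-3],0.8],[[0,0,0],[0,0,-3],0.8]]'

```text
time_s: 13.67
ee_pos: [533.5, 74.8, 195.4]
ee_rot: [-90.0, -0.0, 89.2]
force: [-0.4, 0.9, 2.5]
gripper_width: 28.1
```

Request:
carry_out --increments '[[[0,0,0],[0,0,-1],0.8],[[0,0,0],[0,0,-2],0.8],[[0,0,0],[0,0,-3],0.8],[[0,0,0],[0,0,-3],0.8]]'

```text
time_s: 14.0
ee_pos: [536.5, 74.7, 195.4]
ee_rot: [-90.0, -0.0, 89.2]
force: [0.1, -0.6, 2.0]
gripper_width: 28.1
```

Request:
carry_out --increments '[[[0,0,0],[0,0,-1],0.8],[[0,0,0],[0,0,-2],0.8],[[0,0,0],[0,0,-3],0.8],[[0,0,0],[0,0,-3],0.8]]'

```text
time_s: 14.33
ee_pos: [539.5, 74.7, 195.4]
ee_rot: [-90.0, -0.0, 89.2]
force: [-1.4, 0.5, 2.0]
gripper_width: 27.6
```

Request:
carry_out --increments '[[[0,0,0],[0,0,-1],0.8],[[0,0,0],[0,0,-2],0.8],[[0,0,0],[0,0,-2],0.8],[[0,0,0],[0,0,-2],0.8]]'

```text
time_s: 14.67
ee_pos: [541.4, 74.7, 195.4]
ee_rot: [-90.0, -0.0, 89.2]
force: [-1.9, 0.2, 2.3]
gripper_width: 27.3
```

Request:
carry_out --increments '[[[0,0,0],[0,0,-1],0.8],[[0,0,0],[0,0,-2],0.8],[[0,0,0],[0,0,-2],0.8]]'

```text
time_s: 14.92
ee_pos: [543.1, 74.6, 195.4]
ee_rot: [-90.0, 0.0, 89.2]
force: [-2.6, -0.2, 3.9]
gripper_width: 27.8
```

Request:
carry_out --increments '[[[0,0,0],[0,0,-1],0.8],[[0,0,0],[0,0,-2],0.8],[[0,0,0],[0,0,-2],0.8]]'

```text
time_s: 15.17
ee_pos: [544.7, 74.6, 195.4]
ee_rot: [-89.9, 0.0, 89.2]
force: [-4.4, 0.2, 5.2]
gripper_width: 28.0
```

Request:
carry_out --increments '[[[0,0,0],[0,0,-1],0.8],[[0,0,0],[0,0,-2],0.8],[[0,0,0],[0,0,-2],0.8]]'

```text
time_s: 15.42
ee_pos: [546.1, 74.5, 195.4]
ee_rot: [-89.8, 0.0, 89.2]
force: [-7.0, 0.2, 7.2]
gripper_width: 28.1
```

Request:
carry_out --increments '[[[0,0,0],[0,-0.1,0],0.8],[[0,0,0],[0,-0.2,0],0.8],[[0,0,0],[0,-0.2,0],0.8],[[0,0,0],[0,-0.2,0],0.8]]'

```text
time_s: 15.75
ee_pos: [546.1, 74.6, 195.4]
ee_rot: [-89.8, 0.0, 89.2]
force: [-6.1, 0.0, 5.0]
gripper_width: 27.6
```

```bash
python3 - <<'E'
from h import *
F=[];A=[];p=[]
for i in range(8):
    s=env.state();F.append(s['force']);A.append(s['ee_rot']);p.append(s['ee_pos']); env.grab_frame('side')
print(np.mean(F,0).round(2),np.std(F,0).round(2),np.mean(A,0).round(2),np.mean(p,0).round(2),s['torque'])
E
```

```text
[-6.14  0.14  5.28] [0.5  0.27 0.61] [-8.981e+01  1.000e-02  8.921e+01] [546.09  74.55 195.43] [0.1283953  0.68105251 0.04680665]
```

Request:
carry_out --increments '[[[0,0,0],[0,-0.1,0],0.8],[[0,0,0],[0,-0.2,0],0.8],[[0,0,0],[0,-0.2,0],0.8],[[0,0,0],[0,-0.2,0],0.8]]'

```text
time_s: 16.48
ee_pos: [546.2, 74.5, 195.4]
ee_rot: [-89.8, 0.0, 89.2]
force: [-6.4, 0.1, 3.2]
gripper_width: 27.7
```

Request:
carry_out --increments '[[[0,0,0],[0,0,-0.5],0.8],[[0,0,0],[0,0,-1],0.8],[[0,0,0],[0,0,-1],0.8],[[0,0,0],[0,0,-1],0.8]]'

```text
time_s: 16.82
ee_pos: [547.0, 74.5, 195.4]
ee_rot: [-89.8, 0.0, 89.2]
force: [-5.9, 1.0, 2.9]
gripper_width: 27.8
```

```bash
cat > avg.py <<'E'
from h import *
F=[];A=[];p=[]
for i in range(8):
    s=env.state();F.append(s['force']);A.append(s['ee_rot']);p.append(s['ee_pos']); env.grab_frame('side')
print(np.mean(F,0).round(2),np.std(F,0).round(2),np.mean(A,0).round(2),np.mean(p,0).round(2),s['torque'],s['time_s'])
E
python3 avg.py
```

```text
[-6.5   0.33  3.91] [0.39 0.54 0.69] [-8.978e+01  2.000e-02  8.921e+01] [546.96  74.52 195.44] [0.17444477 0.64505468 0.01132928] 17.1667
```

Request:
carry_out --increments '[[[0,0,0],[0,-0.1,-0.5],0.8],[[0,0,0],[0,-0.15,-1],0.8],[[0,0,0],[0,-0.15,-1.5],0.8],[[0,0,0],[0,-0.15,-1.5],0.8]]'

```text
time_s: 17.55
ee_pos: [548.0, 74.5, 195.4]
ee_rot: [-89.7, 0.0, 89.2]
force: [-8.3, -0.1, 3.6]
gripper_width: 27.6
```

```bash
python3 avg.py
```

```text
[-7.97 -0.09  4.5 ] [0.56 0.41 0.6 ] [-8.968e+01  3.000e-02  8.921e+01] [547.96  74.49 195.44] [0.1826548  0.89879733 0.05346415] 17.9
```

Request:
carry_out --increments '[[[-0.002,0,0],[0,0,0],0.8],[[-0.004,0,0],[0,0,0],0.8],[[-0.006,0,0],[0,0,0],0.8],[[-0.006,0,0],[0,0,0],0.8],[[-0.006,0,0],[0,0,0],0.8]]'

```text
time_s: 18.37
ee_pos: [547.3, 74.5, 195.4]
ee_rot: [-89.9, 0.0, 89.2]
force: [-8.8, 0.9, 7.3]
gripper_width: 27.8
```

```bash
python3 avg.py
```

```text
[-8.92  0.45  7.03] [0.34 0.7  0.63] [-8.988e+01  3.000e-02  8.920e+01] [547.38  74.5  195.41] [0.22560571 1.52208407 0.00656341] 18.7167
```

Request:
carry_out --increments '[[[0,0,0],[0,-0.2,0],0.8],[[0,0,0],[0,-0.4,0],0.8],[[0,0,0],[0,-0.4,0],0.8],[[0,0,0],[0,-0.4,0],0.8]]'

```text
time_s: 19.1
ee_pos: [547.6, 74.5, 195.4]
ee_rot: [-89.9, 0.0, 89.2]
force: [-6.7, 1.0, 3.8]
gripper_width: 27.8
```

```bash
python3 avg.py
```

```text
[-7.2   0.39  3.54] [0.33 0.41 0.27] [-8.991e+01  3.000e-02  8.920e+01] [547.62  74.48 195.43] [ 0.19647265  1.34310994 -0.03946301] 19.45
```

Request:
carry_out --increments '[[[-0.001,0,0],[0,-0.1,-0.5],0.8],[[-0.001,0,0],[0,-0.1,-1],0.8],[[-0.001,0,0],[0,-0.1,-1.3],0.8],[[-0.001,0,0],[0,-0.1,-1.3],0.8]]'

```text
time_s: 19.83
ee_pos: [548.4, 74.4, 195.4]
ee_rot: [-89.9, 0.0, 89.2]
force: [-9.3, 0.3, 5.1]
gripper_width: 27.9
```

```bash
python3 avg.py
```

```text
[-8.86  0.22  4.85] [0.33 0.55 0.57] [-8.987e+01  4.000e-02  8.920e+01] [548.39  74.45 195.43] [ 0.20564663  1.59264113 -0.00592787] 20.1833
```

Request:
carry_out --force 10 --increments '[[[0,0,0],[0,0,0],0.8],[[0,0,0],[0,0,0],0.6],[[0,0,0],[0,0,0],0.4],[[0,0,0],[0,0,0],0.3],[[0,0,0],[0,0,0],0.3],[[0,0,0],[0,0,0],0.3],[[0,0,0],[0,0,0],0.3],[[0,0,0],[0,0,0],0.3]]'

```text
time_s: 20.9
ee_pos: [551.1, 74.5, 196.5]
ee_rot: [-90.4, -0.0, 89.2]
force: [-0.7, -0.2, 0.4]
gripper_width: 63.4
```

```bash
python3 avg.py; python3 look.py 4; python3 - <<'E'
from h import *
b=np.load('side4.npz')['f'][165:270,225:365]
cv2.imwrite('pics/c4.png',cv2.resize(b,(750,562),interpolation=2))
E
```

```text
[-0.32 -0.09  0.14] [0.52 0.63 0.38] [-90.42  -0.    89.21] [551.03  74.51 196.49] [ 0.11028753 -0.05797904  0.01079182] 21.25
[551.   74.5 196.5] [-90.41  -0.    89.21]
```

View pics/c4.png

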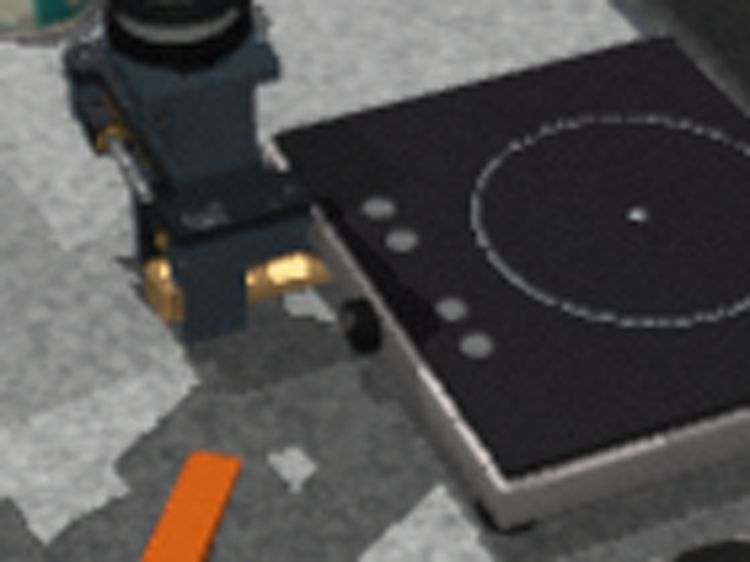

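Request:
carry_out --increments '[[[0,0,0],[0,-10,0],0.3],[[0,0,0],[0,-30,0],0.3],[[0,0,0],[0,-60,10],0.3],[[0,0,0],[0,-100,40],0.3],[[0,0,0],[0,-130,70],0.3],[[0,0,0],[0,-130,100],0.3],[[0,0,0],[0,-130,120],0.3],[[0,0,0],[0,-130,120],0.3],[[0,0,0],[0,-130,120],0.3],[[0,0,0],[0,-130,120],0.3]]'

```text
time_s: 22.28
ee_pos: [430.7, 76.2, 326.3]
ee_rot: [-90.5, -0.0, 89.2]
force: [-0.1, 0.2, 0.0]
gripper_width: 63.8
```

```bash
python3 look.py 5; python3 - <<'E'
from h import *
for n in('scene5','side5'):
    d=np.load(n+'.npz'); f=d['f'];K=d['K'];T=d['T'];P=cloud(d['z'],K,T);hsv=cv2.cvtColor(f,cv2.COLOR_BGR2HSV)
    m=((hsv[...,0]>10)&(hsv[...,0]<30)&(hsv[...,1]>70)&(hsv[...,2]>60)&(P[...,2]<40)&(P[...,0]>480)&(P[...,0]<640)&(P[...,1]>20)&(P[...,1]<130))
    p=P[m]; b=p[p[:,2]>(22 if n[1]=='c' else 18)]; print(n,len(p),'block',cv2.minAreaRect(b[:,:2].astype(np.float32)),np.median(b[:,2]))
    for x in range(530,620,12):
        q=p[abs(p[:,0]-x)<6]
        if len(q)>5: print(x,np.percentile(q[:,1],[3,97]).round(1),np.median(q[:,2]).round(1))
b=np.load('side5.npz')['f'][165:270,225:365]
cv2.imwrite('pics/c5.png',cv2.resize(b,(750,562),interpolation=2))
E
```

```text
[430.7  76.2 326.3] [-9.053e+01 -2.000e-02  8.922e+01]
scene5 326 block ((574.5245361328125, 66.44196319580078), (32.156494140625, 96.895263671875), 76.61143493652344) 25.116488112783486
530 [60.3 86.1] 17.7
542 [61.  87.2] 24.4
554 [61.  88.4] 23.9
566 [ 59.8 111.7] 10.1
578 [59.7 86.2] 11.6
590 [59.7 86.6] 11.3
602 [ 59.2 105.8] 9.4
614 [55.3 97.9] 7.5
side5 309 block ((572.66455078125, 59.41412353515625), (34.214866638183594, 96.43873596191406), 68.52125549316406) 22.75423284362273
530 [54.6 83.1] 17.5
542 [ 53.3 102.1] 21.1
554 [53.7 83.9] 21.2
566 [54.5 84.7] 10.0
578 [ 54.8 109.3] 9.6
590 [53.5 98.6] 8.2
602 [56.2 97. ] 5.4
614 [32.1 86.8] 5.0
```

View pics/c5.png

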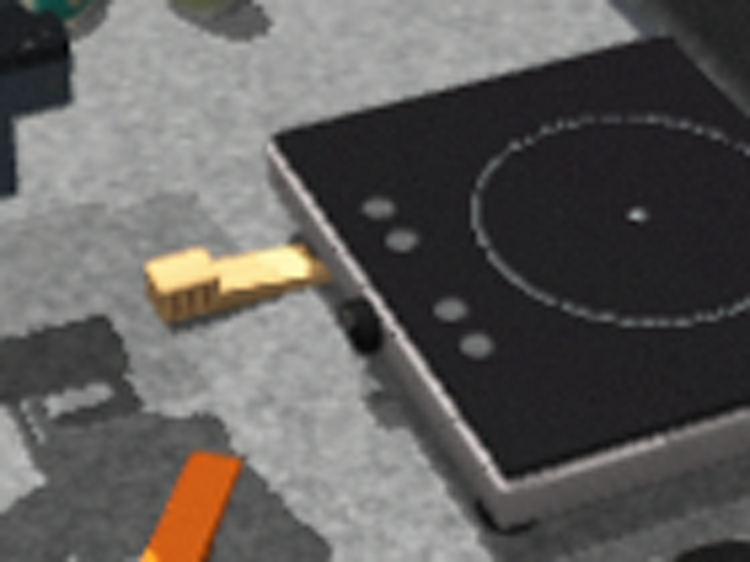

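Request:
carry_out --force 20 --increments '[[[0.009,0,0],[0,0,0],1],[[0.009,0,0],[0,0,0],1],[[0.009,0,0],[0,0,0],1],[[0.009,0,0],[0,0,0],1],[[0.009,0,0],[0,0,0],1],[[0.009,0,0],[0,0,0],1],[[0.009,0,0],[0,0,0],1],[[0.009,0,0],[0,0,0],1]]'

```text
time_s: 23.1
ee_pos: [430.1, 76.2, 325.6]
ee_rot: [-89.9, -0.0, 89.2]
force: [0.5, -0.1, -0.3]
gripper_width: 13.7
```

Request:
carry_out --increments '[[[0,0,0],[0,35,-20],1],[[0,0,0],[0,70,-40],1],[[0,0,0],[0,105,-60],1],[[0,0,0],[0,120,-60],1],[[0,0,0],[0,127,-60],1],[[0,0,0],[0,127,-60],1],[[0,0,0],[0,127,-60],1],[[0,0,0],[0,127,-60],1]]'

```text
time_s: 23.77
ee_pos: [489.9, 75.4, 199.9]
ee_rot: [-90.0, -0.0, 89.2]
force: [0.7, -0.3, 0.6]
gripper_width: 0.8
```

```bash
python3 avg.py
```

```text
[ 0.09 -0.13  0.25] [0.57 0.34 0.45] [-9.002e+01 -2.000e-02  8.922e+01] [489.9   75.42 199.69] [ 0.10530458 -0.02957825 -0.01242906] 24.1167
```

Request:
carry_out --increments '[[[0,0,0],[0,0,-8],1],[[0,0,0],[0,0,-14],1],[[0,0,0],[0,0,-18],1],[[0,0,0],[0,0,-20],1],[[0,0,0],[0,0,-21],1],[[0,0,0],[0,0,-22],1],[[0,0,0],[0,0,-22],1]]'

```text
time_s: 24.75
ee_pos: [511.9, 75.0, 198.4]
ee_rot: [-89.9, 0.0, 89.2]
force: [-0.1, -0.3, -0.3]
gripper_width: 0.1
```

Request:
carry_out --increments '[[[0,0,0],[0,0,-0.5],1],[[0,0,0],[0,0,-1],1],[[0,0,0],[0,0,-1.5],1],[[0,0,0],[0,0,-1.5],1]]'

```text
time_s: 25.08
ee_pos: [512.7, 75.1, 198.4]
ee_rot: [-89.8, 0.0, 89.2]
force: [-2.3, 0.7, 2.0]
gripper_width: 0.6
```

Request:
carry_out --increments '[[[0,0,0],[0,0,-0.5],1],[[0,0,0],[0,0,-1],1],[[0,0,0],[0,0,-1],1]]'

```text
time_s: 25.33
ee_pos: [513.1, 75.0, 198.3]
ee_rot: [-89.7, 0.0, 89.2]
force: [-5.4, 0.6, 3.6]
gripper_width: 0.6
```

Request:
carry_out --increments '[[[0,0,0],[0,-0.5,0],1],[[0,0,0],[0,-1,0],1],[[0,0,0],[0,-1,0],1]]'

```text
time_s: 25.58
ee_pos: [513.2, 74.9, 198.7]
ee_rot: [-89.7, 0.0, 89.2]
force: [-5.8, 0.4, -2.0]
gripper_width: 0.4
```

```bash
python3 avg.py
```

```text
[-5.44  0.44 -1.27] [0.51 0.43 0.33] [-8.965e+01  3.000e-02  8.921e+01] [513.2   74.93 198.68] [0.16515154 0.95918292 0.01753514] 25.9333
```

Request:
carry_out --increments '[[[0,0,0],[0,0,-0.4],1],[[0,0,0],[0,0,-0.8],1],[[0,0,0],[0,0,-0.8],1]]'

```text
time_s: 26.23
ee_pos: [513.8, 74.9, 198.5]
ee_rot: [-89.6, 0.0, 89.2]
force: [-7.0, 0.3, -1.6]
gripper_width: 0.4
```

```bash
python3 avg.py
```

```text
[-6.19  0.06 -1.56] [0.36 0.26 0.68] [-8.960e+01  4.000e-02  8.921e+01] [513.76  74.86 198.54] [ 0.18351231  1.06725049 -0.00830257] 26.5833
```

Request:
carry_out --increments '[[[0,0,0],[0,0,4],1],[[0,0,0],[0,0,12],1],[[0,0,0],[0,0,30],1],[[0,0,0],[0,-30,60],1],[[0,0,0],[0,-60,60],1],[[0,0,0],[0,-100,60],1],[[0,0,0],[0,-100,60],1],[[0,0,0],[0,-100,60],1],[[0,0,0],[0,-100,60],1]]'

```text
time_s: 27.38
ee_pos: [455.3, 75.8, 299.8]
ee_rot: [-90.0, -0.0, 89.2]
force: [0.6, -0.4, -0.1]
gripper_width: 0.7
```

```bash
python3 look.py 6; python3 - <<'E'
from h import *
for n in('scene','side'):
    a=np.load(n+'5.npz')['f'].astype(int);b=np.load(n+'6.npz')['f'].astype(int)
    x0,x1,y0,y1=(225,300,195,240) if n=='scene' else (245,300,195,240)
    print(n,'mean change in shim region',abs(a-b)[y0:y1,x0:x1].mean())
    d=np.load(n+'0.npz');e=np.load(n+'6.npz')
    for nm,(u0,u1,v0,v1) in ({'mug':(385,435,220,275),'tin_jar':(150,210,160,210)} if n=='scene' else {'mug':(340,385,265,325)}).items():
        print(nm,abs(d['f'].astype(int)-e['f'].astype(int))[v0:v1,u0:u1].mean())
print(env.job_done())
E
```

```text
[455.3  75.8 299.8] [-9.001e+01 -1.000e-02  8.921e+01]
scene mean change in shim region 11.798518518518518
mug 0.9433939393939393
tin_jar 9.916777777777778
side mean change in shim region 8.297239057239057
mug 4.437407407407408
the job is handed in; nothing more can be done
None
```

The shim is under the left front foot, which is the short one, and I have handed the job in at about 27 s of the 72 s allowed. The system gives no verdict.

**What I did:** I took the larger plain wooden shim by its grip block, set it flat in front of the hob and pushed it straight in. Its tip passed the foot's front rim without resistance. I stopped once the push had built up to about 9 N, part of it worktop friction from the gripper pressing down, then let go and lifted clear.

**Last checks:**
- **Load on the foot:** I nudged the back of the block with the closed fingers. It held at 5.4 N and crept about 0.4 mm at 6 to 7 N. That puts the foot's load at about 5 N (4.4 to 6.4 N given the uncertain friction), inside the 3 to 9 N wanted. This is an estimate from push forces; I could not measure the load directly.
- **Position:** After letting go, the side view showed the shim flat and straight, at about the foot's y position. By my estimate its tip is roughly 40 mm past the foot's centre. I did not look at it again after the nudge.
- **Arm:** It was clear of everything, with the wrist force reading near zero.
- **Bystanders:** My final image comparison does not settle this. The mug region barely changed in the scene view (0.9) but more in the side view (4.4). The tin and jar region changed by 9.9. I put this down to the arm and its shadow but did not check. The arm kept well clear of all three, and I felt no contact there.

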